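Lay out the hub overhaul parts on the bench mat

ROBOT

A 7-joint arm with a two-finger parallel gripper is mounted at the origin on the work surface. World frame = base frame: x ahead of the robot, y to its left, z up, the work surface at z = 0. Lengths are in m, angles in degrees, forces in N, time in s.
With the tool pointing down it reaches from about 0.35 to 0.775 m from the base axis. Payload 3.1 kg.
Tool frame: the origin (TCP) lies where the fingers leave the gripper's body, on its centre line; the fingertips stand 73 mm ahead of it and the grasp point (between the pads) lies env.pinch_z ahead of it (env.pinch_z is the distance from the TCP to the grasp point, in m); x points along the fingers, y is the direction in which the jaws open and shut, and the axes are right-handed (so a half turn about x gives the same grasp; the last joint's range is limited). The gripper opens to 85 mm and grips with 20 to 120 N. Pads are 22 mm wide; open, the fingers measure 114 mm over their backs; the gripper's body (76 mm by 85 mm) begins 54 mm behind the grasp point. The pads swing forward as they close: fully open they stand 13 mm farther back than shut.
Start: joints at [72.554, 17.813, 0.802, 86.603, -0.252, 75.585, -1.558], TCP at [0.143, -0.531, 0.304] pointing down, gripper open.
Joint ranges: [-154.91, 154.91], [-16.99, 109.72], [-72.82, 74.43], [7.12, 147.25], [-82.49, 262.49], [11.32, 116.49], [-174.64, 174.64]. Speed limits (degrees/s): [159.86, 159.86, 180, 180, 180, 180, 180].

INTERFACE

Orientations are given as [roll, pitch, yaw] about the fixed x, y, z axes, in that order (R = Rz(yaw) Ry(pitch) Rx(roll)).
In Python, from plant import env gives the robot as it stands.
- The arm moves only by the tool arm_command, never from a script. Its argument "plan" is a list that holds one entry, the list of rows, each a list of 5 numbers: the shift along the world's x, y, z in cm, then the turn about the world's z in degrees, then the opening, from 0 (shut) to 1 (fully open). A call has 1 to 12 rows; each row is the pose to reach, as a shift and turn from the pose commanded when the call began; what a row does not reach only later rows make up. A row lasts 1/10 s, in which the tool goes at most 50 mm and 8.59 degrees, less where a joint would pass 70% of its speed; a pose out of reach is approached as far as the arm can. A call with a gripper value outside its range is refused whole. The fingers move at their own pace and stop on an object; "squeeze" is the grip in N (left out, the last holds). Time passes only in rows, so rows that repeat a pose let the fingers close. It gives the time, the measured TCP pose, the force and the opening at its end, in the units of the state.
- env.read_state(): the state, without advancing time (a new reading comes with each control period).
- env.snapshot(name): name is "scene" or "top" or "wrist"; returns the picture (384x512x3 uint8, blue, green, red); there is no depth.
- env.camera_params(name): a dict with "fx", "fy", "cx", "cy" (pixels), "k1" (the pictures are not rectified: a ray, as slopes to the right and down, at radius r is drawn at 1 + k1 r^2 times it, then the intrinsics apply), "R" (3x3) and "t" (3): a world point X has camera coordinates R X + t. Camera axes: x right, y down, z forward; pixel columns grow to the right and rows downward; lengths in m; the calibration is good to about 2 mm. A picture is of the moment at which its call begins: read the wrist's pose just before it. camera_params takes no time and is no camera call; for the wrist camera it gives the pose at the moment of the call.
- env.finish_job(): hands the job in, once; it reports no verdict.
The state is a dict: "clock": time; "joint_pos": joint angles; "qvel": joint speeds; "effort": joint torques, N m; "eef_pos": TCP position; "tool_rot": TCP orientation; "wrist_force": force on the tool from outside, world axes, zero at the start; "wrist_torque": the same for the moment, N m; "finger_gap": opening from 0.0 (shut) to 1.0 (fully open).
Only numpy, scipy, OpenCV 4.12 (cv2) and the standard library are available. Lean on these libraries where they do the work, as an engineer would, in place of code of your own. Each camera call takes 0.05 s, during which the arm holds its last target.

TASK

Lay the parts out on the green mat for the rebuild, each centred on its printed circle: the steel sprocket cluster, big disc down, on the circle between the blue hub and the silver cartridge, with the brass lockring lying flat and centred on top of it; the red bearing cup, flange down, on the circle directly behind the hub (on its far side from the robot); and the pedal lying flat, turned as you like, on the circle directly in front of the cartridge (on the robot's side). Leave the oil bottle and the black bearing cup where they are.

Things in the scene. Friction and masses are not known exactly. Their poses are not given: they have to be found in the camera images.
- mat: thin mint-green layout mat, fixed, 290 (x) x 320 (y) x 3 mm high, turned by up to 0.2 rad; origin at the centre of its underside; its x points away from the robot, its y to the robot's left. Five white circles of 68 mm are printed on its top at its (x, y) in mm = (0, 0), (95, 100), (95, -100), (-95, 100), (-95, -100). The hub and the cartridge stand on it at (0, 100) and (0, -100), either way round
- hub: bright blue bicycle wheel hub standing on end on the mat, fixed, with two flanges 58 mm across, 102 mm tall with its axle; origin at the centre of its foot on the mat's top; axes parallel to the mat's. The circle behind it is 95 mm from its axis along +x, at the height of its origin
- cartridge: silver bottom-bracket cartridge standing on end on the mat, fixed, a plain cylinder 40 mm across, 92 mm tall with the square axle on top; origin at the centre of its foot on the mat's top; axes parallel to the mat's. The circle in front of it is 95 mm from its axis along -x, at the height of its origin
- sprockets_mid (a point): steel sprocket cluster, loose, of three stepped discs: 60 mm across from 0 to 10 mm up, 54 mm to 19 mm, 48 mm to its flat top at 26 mm (fine teeth stand about 2 mm proud to the eye only); about 220 g; the point is on its axis, 13 mm above its underside; z is up its axis. It starts on the bench, big disc down; grip it by the big disc
- lockring_mid (a point): brass lockring, loose, plain ring 36 mm outside, 23 mm hole, 10 mm high, about 30 g, lying flat on the bench; the point is its centre, 5 mm above its underside; z is up its axis
- redcup_mid (a point): red bearing cup, loose: flange 46 mm across and 8 mm high at the bottom, body 37 mm across above it, 24 mm high in all, about 70 g, flange down on the bench; the point is on its axis, 12 mm above its underside; z is up its axis
- pedal_mid (a point): black flat pedal with orange reflectors, loose, lying flat on the bench: 84 mm (its x) x 56 mm (its y) x 24 mm high, with a steel axle stub 14 mm thick standing out a further 12 mm at its +x end; about 180 g; the point is the centre of the 84 x 56 body, 12 mm above its underside; grip it across the 56 mm
- oil: white oil bottle with red cap, standing loose on the bench, 44 mm across, 105 mm tall; origin at the centre of its underside; a bystander that must not be moved
- blackcup_mid (a point): black bearing cup, loose, same shape and size as the red one; a bystander that must not be moved. The loose parts, this cup, the bottle, a roll of blue tape and a green tin (up to 58 mm across) are spread over eight places left and right of the mat, at least 100 mm from centre to centre
Things that resemble listed ones, but are neither listed nor needed, are in the scene too. What is shaped like the part that bears pedal_mid but pink is not meant.

How it is judged:
By the outcome, as a careful person would: the job done as asked, in the order asked, and still so for the second after the job is handed in, with the robot touching nothing.
It also fails if it takes over 109 s, if anything falls off the work surface, if the arm or the gripper's body presses on something with over 40 N, if the wrist force passes 120 N, or if a joint passes its speed limit or range.

## Working session

There is one attempt and no reset: what is moved stays moved. The work goes in short steps, Python scripts to look and compute and a tool call to move; the robot and the scene stay as the last step left them, time stands still between calls to the robot, and variables do not carry over. Pictures are saved under pics/ and viewed, and the job is handed in when it is done.

Besides the shell and the picture viewer there is one more tool, called after "Call:" as name([rows], argument=value, ...), one row to a line, values as JSON. arm_command: Moves the arm, as the interface text tells. Its arguments: {"type":"object","properties":{"plan":{"type":"array","items":{"type":"array","items":{"type":"array","items":{"type":"number"}}}},"squeeze":{"type":"number"}},"required":["plan"]}

```bash
mkdir -p pics; ls; cat > h.py <<'E'
import numpy as np, cv2
from plant import env
def ray(c,u,v):
    x=(u-c["cx"])/c["fx"]; y=(v-c["cy"])/c["fy"]
    xy=np.array([x,y]); s=xy.copy()
    for _ in range(30): s=xy/(1+c["k1"]*(s@s))
    R=np.array(c["R"]);t=np.array(c["t"])
    d=R.T@np.array([s[0],s[1],1]); o=-R.T@t
    return o,d
def onz(c,u,v,z):
    o,d=ray(c,u,v); return o+d*(z-o[2])/d[2]
def proj(c,X):
    p=np.array(c["R"])@np.array(X)+np.array(c["t"]); s=p[:2]/p[2]; s=s*(1+c["k1"]*(s@s))
    return np.array([c["fx"]*s[0]+c["cx"],c["fy"]*s[1]+c["cy"]])
E
python3 - <<'E'
from h import *
for n in ["scene","top","wrist"]:
    im=env.snapshot(n); cv2.imwrite(f"pics/{n}0.png",im); c=env.camera_params(n); print(n,c)
print(env.pinch_z,env.read_state())
E
```

```text
pics
scene {'fx': 484.2120884543199, 'fy': 484.2120884543199, 'cx': 263.89784830144475, 'cy': 195.91169673501176, 'k1': -0.056320964279166726, 'R': array([[ 0.32172046,  0.94680637,  0.00732346],
       [ 0.64501173, -0.21349659, -0.73374319],
       [-0.69314919,  0.24078392, -0.67938744]]), 't': array([-0.16122348, -0.31462948,  1.70208099])}
top {'fx': 414.5618485927149, 'fy': 414.5618485927149, 'cx': 249.08466214700684, 'cy': 191.98071635707132, 'k1': -0.04905737414178476, 'R': array([[ 0.02200787, -0.99974233,  0.00556038],
       [-0.98717975, -0.0226101 , -0.15800294],
       [ 0.15808795, -0.00201178, -0.98742299]]), 't': array([-0.01585754,  0.56147916,  1.05426252])}
wrist {'fx': 278.98719804095094, 'fy': 278.98719804095094, 'cx': 254.71679706730544, 'cy': 190.30969584252182, 'k1': -0.012467928819146414, 'R': array([[ 0.26057399, -0.96544971, -0.00283775],
       [-0.91616712, -0.24819766,  0.31469944],
       [-0.3045308 , -0.07940263, -0.94918713]]), 't': array([-0.54852878, -0.04135226,  0.38171895])}
0.0539 {'clock': 0.15, 'joint_pos': array([72.55447234, 17.85190533,  0.80306198, 86.67002415, -0.25265074,
       75.58548666, -1.55956607]), 'qvel': array([ 0.1011273 , -0.05302307,  0.01040654, -0.31220591, -0.01755707,
       -0.05975914, -0.03151527]), 'effort': array([ 7.41547628e-04, -3.80274796e+01,  1.46468938e-01, -2.30848718e+01,
        1.23533048e-02,  9.64667473e-03,  5.85278983e-06]), 'eef_pos': array([ 0.14277641, -0.53070932,  0.3030573 ]), 'tool_rot': array([-87.57450362,  89.89435095, 107.48371049]), 'wrist_force': array([0.66646687, 0.03294689, 0.43846137]), 'wrist_torque': array([ 0.0569367 , -0.0276699 , -0.00114279]), 'finger_gap': 0.9956650381550167}
```

View pics/scene0.png

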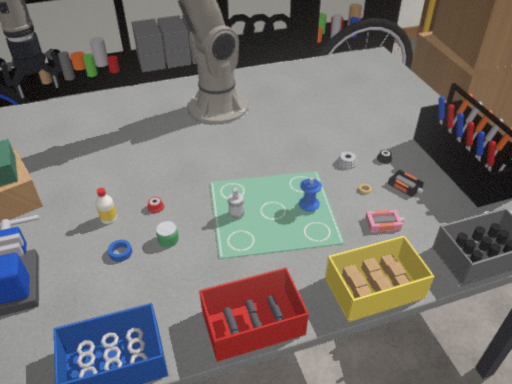

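View pics/top0.png

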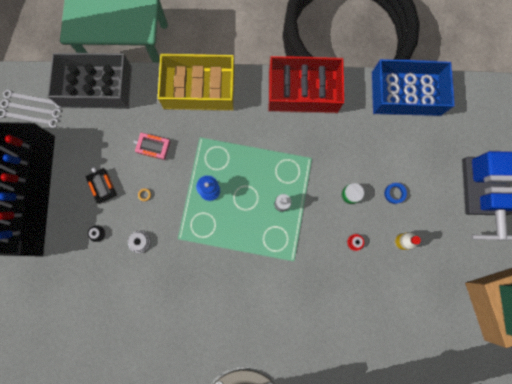

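View pics/wrist0.png

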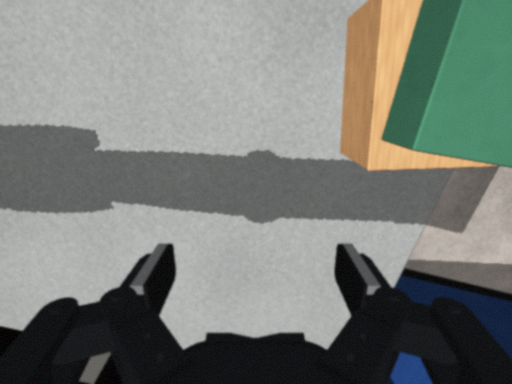

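```bash
python3 - <<'E'
from h import *
im=cv2.imread("pics/top0.png")
cv2.imwrite("pics/crop1.png",cv2.resize(im[125:265,75:325],None,fx=3.2,fy=3.2,interpolation=cv2.INTER_CUBIC))
im=cv2.imread("pics/scene0.png")
cv2.imwrite("pics/crop2.png",cv2.resize(im[140:270,200:440],None,fx=3.3,fy=3.3,interpolation=cv2.INTER_CUBIC))
E
```

```text
(no output)
```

View pics/crop1.png

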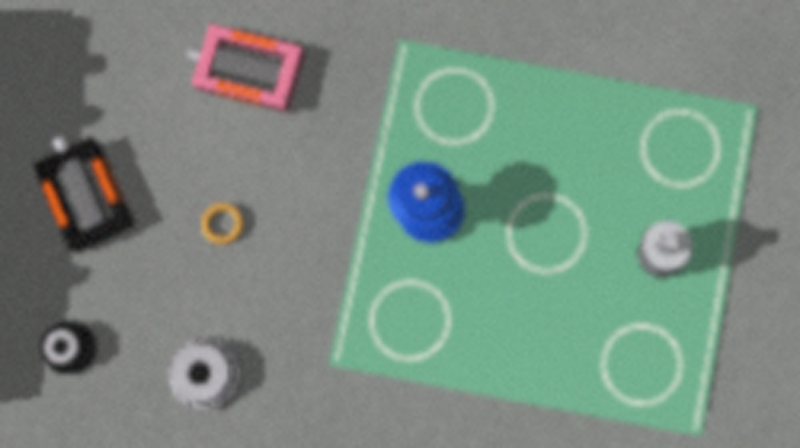

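View pics/crop2.png

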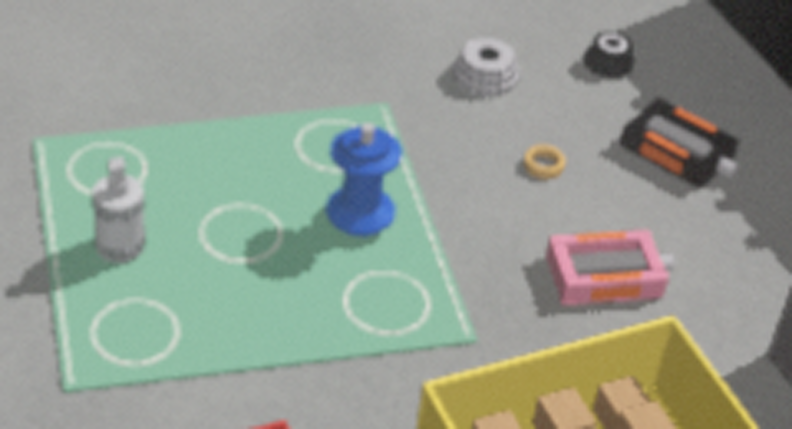

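Candidates in the top view:
- **Sprocket cluster:** grey stepped discs at (138,242). The only other metallic part is the cartridge at (283,202), which is fixed on the mat.
- **Lockring:** brass ring at (145,194), not the blue tape at (396,193) or the white rings in the bin.
- **Red cup:** (356,242), not the bottle's red cap at (413,240) or the black cup at (96,233).
- **Pedal:** black at (100,185), not the pink one at (152,146).

The crops confirm these choices.

```bash
cat > m.py <<'E'
from h import *
from scipy.optimize import least_squares
im=cv2.imread("pics/top0.png"); c=env.camera_params("top")
hsv=cv2.cvtColor(im,cv2.COLOR_BGR2HSV)
# mat corners
g=cv2.inRange(hsv,(60,60,60),(90,255,255)); g[:125]=0; g[270:]=0; g[:,:170]=0;g[:,330:]=0
k=np.ones((5,5),np.uint8)
g=cv2.morphologyEx(g,cv2.MORPH_CLOSE,np.ones((9,9),np.uint8))
cn=max(cv2.findContours(g,0,1)[0],key=cv2.contourArea)
P=np.array([onz(c,*p[0],.003)[:2] for p in cn],np.float32)
r=cv2.minAreaRect(P); print("mat",r)
E
python3 m.py
cat > m2.py <<'E'
from m import *
Rt=np.array([[.95,.22],[-.22,.95]])
# circles: bright low-sat pixels on mat
w=((hsv[...,1]<75)&(hsv[...,2]>140)).astype(np.uint8)
cc=[]
for (u,v) in [(245,197),(217,158),(288,172),(203,225),(275,239)]:
    ys,xs=np.nonzero(w[v-18:v+19,u-18:u+19]); 
    Q=np.array([onz(c,x+u-18,y+v-18,.003)[:2] for x,y in zip(xs,ys)])
    W=np.array([float(im[y+v-18,x+u-18].min()) for x,y in zip(xs,ys)])
    f=least_squares(lambda p:np.hypot(*(Q-p[:2]).T)-p[2],[*Q.mean(0),.033],loss="soft_l1",f_scale=.002)
    print((u,v),len(Q),f.x.round(4)); cc.append(f.x[:2])
cc=np.array(cc); M=np.array([(0,0),(95,100),(95,-100),(-95,100),(-95,-100)])/1000
def res(p):
    R=np.array([[np.cos(p[2]),-np.sin(p[2])],[np.sin(p[2]),np.cos(p[2])]]); return (M@R.T+p[:2]-cc).ravel()
f=least_squares(res,[*cc[0],0],loss="soft_l1",f_scale=.002); print("mat pose",f.x,np.degrees(f.x[2]),res(f.x).round(4))
a=f.x; R=np.array([[np.cos(a[2]),-np.sin(a[2])],[np.sin(a[2]),np.cos(a[2])]])
for n,m in dict(centre=(0,0),behindhub=(.095,.1),frontcart=(-.095,-.1),hub=(0,.1),cart=(0,-.1)).items(): print(n,(R@m+a[:2]).round(4))
for n,u,v,z in [("spr",138,242,.026),("ring",145,194,.01),("red",356,242,.024),("pedal",100,185,.024),("black",96,233,.024),("oil",407,241,.1),("pink",152,146,.02),("tin",353,193,.05),("tape",396,193,.02)]: print(n,onz(c,u,v,z).round(3))
from scipy.spatial.transform import Rotation as Ro
print(Ro.from_euler("xyz",env.read_state()["tool_rot"],degrees=True).as_matrix().round(3))
E
python3 m2.py
```

```text
mat ((0.552928626537323, 0.005815163254737854), (0.3199177384376526, 0.2899421751499176), 80.51031494140625)
mat ((0.552928626537323, 0.005815163254737854), (0.3199177384376526, 0.2899421751499176), 80.51031494140625)
(245, 197) 176 [0.5528 0.0065 0.0326]
(217, 158) 283 [0.6647 0.0907 0.0339]
(288, 172) 305 [ 0.63   -0.1106  0.0344]
(203, 225) 307 [0.475  0.1225 0.0339]
(275, 239) 307 [ 0.4408 -0.0768  0.034 ]
mat pose [ 0.55265798  0.00654612 -0.16989907] -9.734499630284372 [-0.0002  0.0001 -0.0015 -0.0017 -0.0007  0.0026  0.001  -0.0014  0.0014
  0.0008]
centre [0.5527 0.0065]
behindhub [0.6632 0.089 ]
frontcart [ 0.4421 -0.076 ]
hub [0.5696 0.1051]
cart [ 0.5357 -0.092 ]
spr [0.424 0.288 0.026]
ring [0.555 0.281 0.01 ]
red [ 0.437 -0.291  0.024]
pedal [0.575 0.403 0.024]
black [0.445 0.403 0.024]
oil [ 0.438 -0.4    0.1  ]
pink [0.688 0.268 0.02 ]
tin [ 0.564 -0.278  0.05 ]
tape [ 0.572 -0.405  0.02 ]
[[-0.001  0.26  -0.966]
 [ 0.002 -0.966 -0.26 ]
 [-1.    -0.002  0.   ]]
```

```bash
python3 - <<'E'
from h import *
from scipy.spatial.transform import Rotation as Ro
s=env.read_state(); T=Ro.from_euler("xyz",s["tool_rot"],degrees=True).as_matrix()
c=env.camera_params("wrist"); print(T.T@(-c["R"].T@c["t"]-s["eef_pos"]), "cam fwd in tool",T.T@c["R"][2])
for d in (.0539,.15,.25):print(d,proj(c,s["eef_pos"]+T@[d,0,0]))
E
```

```text
[-0.07072848 -0.00018304 -0.0813161 ] cam fwd in tool [ 9.49214573e-01 -6.92379254e-04  3.14628694e-01]
0.0539 [255.18532299 263.87858351]
0.15 [255.11729552 199.49346818]
0.25 [255.0862327  170.25624743]
```

Call:
arm_command([
  [[5,3,0,8,1],[9,6,0,16,1],[13,9,0,24,1],[17,12,0,32,1],[21,15,0,40,1],[25,18,0,48,1],[28,22,0,56,1],[30,26,0,64,1],[32,30,0,65,1],[33,35,0,65,1],[33,39,0,65,1],[33,43,0,65,1]],
])

```text
clock: 1.35
eef_pos: [0.4728, -0.0988, 0.3036]
tool_rot: [-122.2, 90.0, 137.9]
wrist_force: [0.9, -0.0, -0.2]
finger_gap: 1.001
```

Call:
arm_command([
  [[0,4.8,0,8,1],[-1,9.6,0,16,1],[-2,14.4,0,24,1],[-3,19.2,0,32,1],[-4,24,-1,40,1],[-4.5,28.8,-3,45,1],[-5,33.6,-6,45,1],[-5,38.5,-9,45,1],[-5,38.5,-11,45,1],[-5,38.5,-11,45,1],[-5,38.5,-11,45,1]],
])

```text
clock: 2.45
eef_pos: [0.4227, 0.2832, 0.1934]
tool_rot: [-79.6, 89.9, -134.5]
wrist_force: [0.8, -0.3, 0.5]
finger_gap: 1.002
```

```bash
cat > look.py <<'E'
from h import *
import sys,pickle
n=sys.argv[1]; s=env.read_state(); c=env.camera_params("wrist"); im=env.snapshot("wrist"); cv2.imwrite(f"pics/{n}.png",im); pickle.dump((s,c),open(f"pics/{n}.pkl","wb")); print(s["eef_pos"],s["clock"],s["finger_gap"],s["wrist_force"], "az",(s["tool_rot"][2]-s["tool_rot"][0]+90)%360)
E
python3 look.py w1
```

```text
[0.42273679 0.28321063 0.19344223] 2.45 1.002007671576908 [ 0.75732888 -0.29478398  0.48918994] az 35.078536112874815
```

View pics/w1.png

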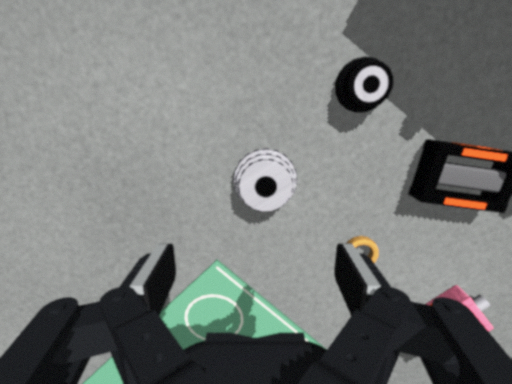

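```bash
cat > fit.py <<'E'
from h import *
import pickle
def load(n): 
    s,c=pickle.load(open(f"pics/{n}.pkl","rb")); return cv2.imread(f"pics/{n}.png"),s,c
def circ(c,cn,z):
    Q=np.array([onz(c,*p,z)[:2] for p in cn.reshape(-1,2)],np.float32)
    (x,y),r=cv2.minEnclosingCircle(Q); 
    from scipy.optimize import least_squares
    f=least_squares(lambda p:np.hypot(*(Q-p[:2]).T)-p[2],[x,y,r],loss="soft_l1",f_scale=.0007)
    return f.x.round(4)
E
python3 - <<'E'
from fit import *
im,s,c=load("w1")
g=cv2.cvtColor(im,cv2.COLOR_BGR2GRAY)
for lo in (190,200,210):
    b=(g>lo).astype(np.uint8); b[:140]=0;b[225:]=0;b[:,:220]=0;b[:,310:]=0
    cn=max(cv2.findContours(b,0,1)[0],key=cv2.contourArea); print(lo,cv2.contourArea(cn),cv2.boundingRect(cn),circ(c,cn,.026))
d=(g<60).astype(np.uint8); d[:160]=0;d[210:]=0;d[:,:240]=0;d[:,290:]=0
cn=max(cv2.findContours(d,0,1)[0],key=cv2.contourArea); print(cv2.contourArea(cn),circ(c,cn,.026))
E
```

```text
190 2262.5 (240, 150, 56, 60) [0.426  0.2968 0.0247]
200 1961.0 (240, 155, 56, 55) [0.4267 0.2963 0.0237]
210 263.0 (241, 162, 47, 29) [0.4347 0.2881 0.0236]
270.0 [0.4275 0.2937 0.0085]
```

Call:
arm_command([
  [[0.5,1,-3,0,0.9],[0.5,1,-6,0,0.9],[0.5,1,-7.5,0,0.9],[0.5,1,-7.5,0,0.9],[0.5,1,-7.5,0,0.9]],
])

```text
clock: 3.0
eef_pos: [0.4289, 0.2936, 0.1202]
tool_rot: [74.2, 89.9, 19.1]
wrist_force: [0.1, 0.1, 0.8]
finger_gap: 0.901
```

```bash
python3 look.py w2
```

```text
[0.42890945 0.29360661 0.12017039] 3.0 0.9013726883573573 [0.06328141 0.13992181 0.7551948 ] az 34.97653498162771
```

View pics/w2.png

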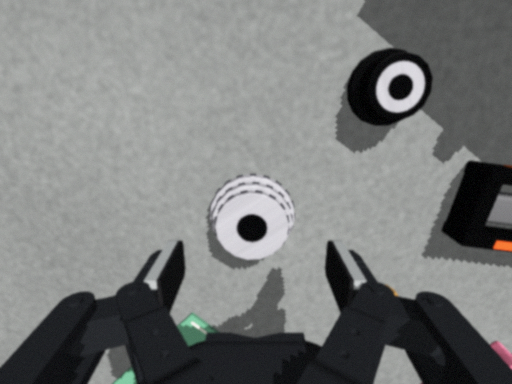

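```bash
python3 - <<'E'
from fit import *
im,s,c=load("w2")
g=cv2.cvtColor(im,cv2.COLOR_BGR2GRAY)
d=(g<70).astype(np.uint8); d[:200]=0;d[255:]=0;d[:,:225]=0;d[:,280:]=0
cn=max(cv2.findContours(d,0,1)[0],key=cv2.contourArea); print(cv2.contourArea(cn),circ(c,cn,.026))
b=(g>200).astype(np.uint8); b[:180]=0;b[270:]=0;b[:,:200]=0;b[:,310:]=0
cn=max(cv2.findContours(b,0,1)[0],key=cv2.contourArea).reshape(-1,2)
print(circ(c,cn[cn[:,1]>225],.026), proj(c,[*s["eef_pos"][:2],.026]))
E
```

```text
549.0 [0.4275 0.2933 0.009 ]
[0.4271 0.2942 0.0229] [253.50413917 228.63977502]
```

Call:
arm_command([
  [[-0.15,0,-1.5,0,0.85],[-0.15,0,-3,0,0.85],[-0.15,0,-4,0,0.85],[-0.15,0,-4.6,0,0.85],[-0.15,0,-4.9,0,0.85],[-0.15,0,-4.9,0,0.85]],
])

```text
clock: 3.65
eef_pos: [0.4263, 0.2939, 0.0696]
tool_rot: [-105.0, 90.0, -159.9]
wrist_force: [0.3, -0.3, 0.4]
finger_gap: 0.852
```

```bash
python3 look.py w3
```

```text
[0.42632762 0.29388401 0.06961462] 3.65 0.85238865914523 [ 0.31307276 -0.28715681  0.39049475] az 35.0683081660174
```

View pics/w3.png

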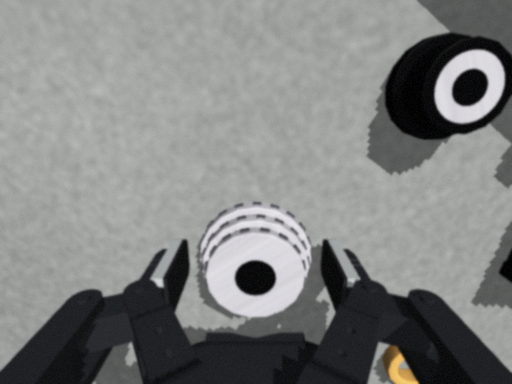

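Call:
arm_command([
  [[0.05,0,0.1,0,0.65],[0.05,0,0.1,0,0.6],[0.05,0,0.1,0,0.55],[0.05,0,0.1,0,0.55],[0.05,0,0.1,0,0.55]],
], squeeze=50)

```text
clock: 4.2
eef_pos: [0.4271, 0.2943, 0.0718]
tool_rot: [77.7, 89.9, 22.7]
wrist_force: [-0.9, -0.2, 5.9]
finger_gap: 0.673
```

Call:
arm_command([
  [[0,0,0.5,0,0.5],[0,0,2,0,0.5],[0,0,5,0,0.5],[0,0,9,0,0.5],[0,0,9,0,0.5]],
])

```text
clock: 4.7
eef_pos: [0.4295, 0.2969, 0.1668]
tool_rot: [91.3, 89.3, 36.4]
wrist_force: [1.2, 1.1, -2.2]
finger_gap: 0.666
```

```bash
python3 look.py w4
```

```text
[0.42949507 0.29694408 0.16682283] 4.7 0.6662932879829636 [ 1.21864059  1.14272371 -2.24216603] az 35.07127237375906
```

View pics/w4.png

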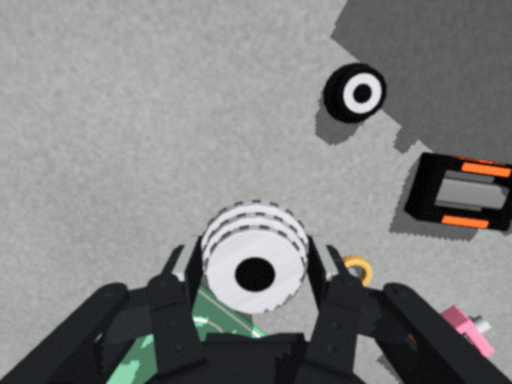

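```bash
cat > hole.py <<'E'
from fit import *
import sys
n,u0,u1,v0,v1=sys.argv[1],*map(int,sys.argv[2:6]); im,s,c=load(n)
g=cv2.cvtColor(im,cv2.COLOR_BGR2GRAY)
d=np.zeros_like(g); d[v0:v1,u0:u1]=(g<80)[v0:v1,u0:u1]
cn=max(cv2.findContours(d,0,1)[0],key=cv2.contourArea); z=s["eef_pos"][2]-.0455 if len(sys.argv)<7 else float(sys.argv[6])
f=circ(c,cn,z); print(cv2.boundingRect(cn),f,"rel tcp",(f[:2]-s["eef_pos"][:2]).round(4))
E
python3 hole.py w4 232 278 253 295; python3 hole.py w3 232 278 258 298 .026
```

```text
(236, 258, 39, 33) [0.4308 0.297  0.0093] rel tcp [0.0013 0.0001]
(236, 261, 39, 34) [0.4277 0.2931 0.0094] rel tcp [ 0.0014 -0.0008]
```

Call:
arm_command([
  [[0,0,4,0,0.5],[0,-3,6.5,0,0.5],[1.5,-7,6.5,0,0.5],[3,-11,6.5,0,0.5],[5,-15,6.5,0,0.5],[7,-19,6.5,0,0.5],[9,-23,6.5,0,0.5],[11,-26,6.5,0,0.5],[12.3,-29,6.5,0,0.5],[12.3,-29,6.5,0,0.5],[12.3,-29,6.5,0,0.5],[12.3,-29,6.5,0,0.5]],
])

```text
clock: 5.95
eef_pos: [0.5488, 0.0053, 0.225]
tool_rot: [-151.7, 89.8, 153.5]
wrist_force: [-1.7, 1.3, -3.1]
finger_gap: 0.666
```

```bash
python3 look.py w5
```

```text
[0.54881653 0.00527338 0.22503764] 5.95 0.6661087117083768 [-1.65750132  1.32919536 -3.07478777] az 35.176568011581594
```

View pics/w5.png

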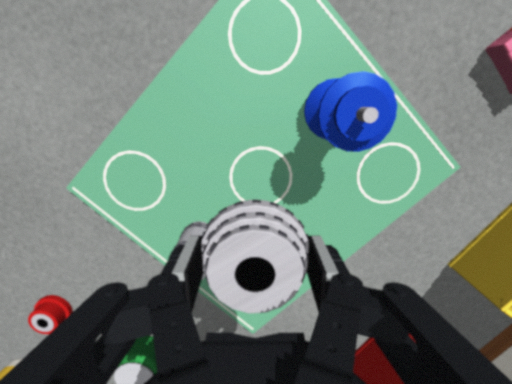

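```bash
cat > matw.py <<'E'
from fit import *
import sys
from scipy.optimize import least_squares
n=sys.argv[1]; im,s,c=load(n); hsv=cv2.cvtColor(im,cv2.COLOR_BGR2HSV)
G=cv2.inRange(hsv,(60,60,60),(90,255,255)); G=cv2.morphologyEx(G,cv2.MORPH_CLOSE,np.ones((15,15),np.uint8))
w=((hsv[...,1]<85)&(hsv[...,2]>150)&(G>0))
M=np.array([(0,0),(95,100),(95,-100),(-95,100),(-95,-100)])/1000
p0=np.array([.5527,.0065,-.17])
v,u=np.nonzero(w); Q=np.array([onz(c,a,b,.003)[:2] for a,b in zip(u,v)])
def fitp(p,tol):
    for _ in range(4):
        R=np.array([[np.cos(p[2]),-np.sin(p[2])],[np.sin(p[2]),np.cos(p[2])]])
        L=(Q-p[:2])@R; D=np.hypot(*(L[:,None]-M).transpose(2,0,1)); k=D.argmin(1); e=abs(D.min(1)-.033); ok=e<tol
        q,kk=Q[ok],k[ok]
        def r(p):
            R=np.array([[np.cos(p[2]),-np.sin(p[2])],[np.sin(p[2]),np.cos(p[2])]]); return np.hypot(*(((q-p[:2])@R)-M[kk]).T)-p[3]
        f=least_squares(r,[*p[:3],.033],loss="soft_l1",f_scale=.001); p=f.x[:3]; tol=max(.003,tol*.7)
    print("pose",f.x.round(4),"n per circle",np.bincount(kk,minlength=5),"rms",np.sqrt((r(f.x)**2).mean()).round(5))
    return p
p=fitp(p0,.008); R=np.array([[np.cos(p[2]),-np.sin(p[2])],[np.sin(p[2]),np.cos(p[2])]])
for k,m in dict(centre=(0,0),behindhub=(.095,.1),frontcart=(-.095,-.1)).items(): print(k,(R@m+p[:2]).round(4))
E
python3 matw.py w5; python3 hole.py w5 232 278 253 295
```

```text
pose [ 0.5546  0.0087 -0.1653  0.033 ] n per circle [ 577  973    0 1279  963] rms 0.00169
centre [0.5546 0.0087]
behindhub [0.6647 0.0917]
frontcart [ 0.4444 -0.0743]
(235, 258, 40, 33) [0.5496 0.005  0.0094] rel tcp [ 0.0008 -0.0003]
```

Call:
arm_command([
  [[0.4,0.2,-4,0,0.5],[0.4,0.2,-8,0,0.5],[0.4,0.2,-11,0,0.5],[0.4,0.2,-13,0,0.5],[0.4,0.2,-13,0,0.5],[0.4,0.2,-13,0,0.5]],
])

```text
clock: 6.6
eef_pos: [0.5539, 0.0071, 0.0964]
tool_rot: [128.1, 90.0, 73.3]
wrist_force: [0.5, -0.3, -1.5]
finger_gap: 0.671
```

```bash
python3 look.py w6;python3 matw.py w6; python3 hole.py w6 232 278 253 295
```

```text
[0.553896   0.0071364  0.09636626] 6.6 0.6710510536225495 [ 0.52194975 -0.29913026 -1.47950249] az 35.17603337301588
pose [ 0.5547  0.0082 -0.1667  0.0328] n per circle [1040  973    0 1878 1794] rms 0.00155
centre [0.5547 0.0082]
behindhub [0.665 0.091]
frontcart [ 0.4445 -0.0747]
(235, 258, 40, 33) [0.5547 0.0068 0.0094] rel tcp [ 0.0008 -0.0003]
```

View pics/w6.png

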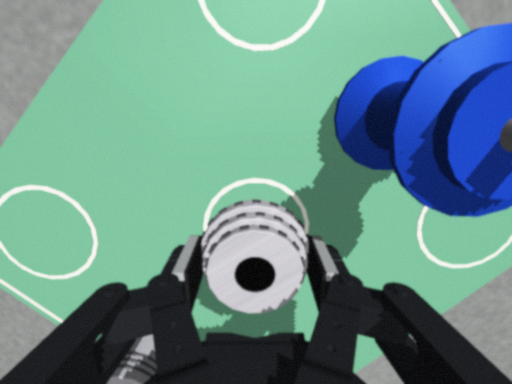

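Call:
arm_command([
  [[0,0.1,-1,0,0.5],[0,0.1,-1.7,0,0.5],[0,0.1,-2.0,0,0.5],[0,0.1,-2.1,0,0.5],[0,0.1,-2.1,0,0.5]],
])

```text
clock: 7.15
eef_pos: [0.554, 0.0069, 0.0751]
tool_rot: [42.6, 90.0, -12.4]
wrist_force: [0.2, -0.8, -2.6]
finger_gap: 0.666
```

```bash
python3 look.py w7;python3 matw.py w7; python3 hole.py w7 232 278 253 295
```

```text
[0.55399289 0.00686785 0.07505459] 7.15 0.6658511959769475 [ 0.17107891 -0.7988293  -2.60155355] az 35.05917413894426
pose [ 0.5548  0.008  -0.1655  0.0328] n per circle [1196  890    0 2202 1556] rms 0.00157
centre [0.5548 0.008 ]
behindhub [0.665 0.091]
frontcart [ 0.4447 -0.0749]
(235, 258, 40, 33) [0.5547 0.0065 0.0094] rel tcp [ 0.0007 -0.0004]
```

View pics/w7.png

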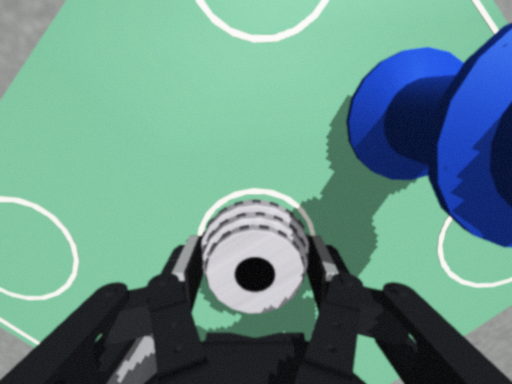

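Call:
arm_command([
  [[0,0.1,-0.2,0,0.5],[0,0.1,-0.35,0,0.5],[0,0.1,-0.35,0,0.5]],
])

```text
clock: 7.5
eef_pos: [0.5542, 0.0071, 0.0748]
tool_rot: [-28.5, 89.8, -83.4]
wrist_force: [-7.0, -2.4, 19.3]
finger_gap: 0.674
```

Call:
arm_command([
  [[0,0.05,0.2,0,0.6],[0,0.05,0.2,0,0.75],[0,0.05,0.2,0,0.82],[0,0.05,0.3,0,0.82],[0,0.05,2,0,0.82],[0,0.05,6,0,0.82],[0,0.05,8,0,0.82],[0,0.05,8,0,0.82]],
])

```text
clock: 8.3
eef_pos: [0.5564, 0.0092, 0.1548]
tool_rot: [60.0, 89.6, 5.1]
wrist_force: [0.9, -0.1, -0.1]
finger_gap: 0.817
```

```bash
python3 look.py w8;python3 matw.py w8
```

```text
[0.55643136 0.00921038 0.15481729] 8.3 0.8166717366737118 [ 0.87491411 -0.14705469 -0.13893687] az 35.071622854042154
pose [ 0.5545  0.0086 -0.1651  0.0329] n per circle [ 587 1138  387 1362 1435] rms 0.00159
centre [0.5545 0.0086]
behindhub [0.6646 0.0916]
frontcart [ 0.4443 -0.0744]
```

View pics/w8.png

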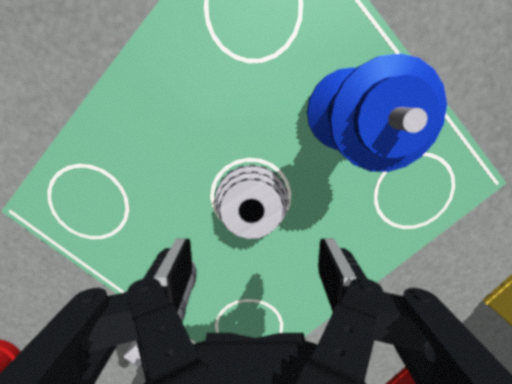

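```bash
python3 hole.py w8 236 268 197 226 .029; python3 - <<'E'
from h import *
im=env.snapshot("top"); cv2.imwrite("pics/top1.png",im)
cv2.imwrite("pics/top1c.png",cv2.resize(im[150:250,180:310],None,fx=6,fy=6,interpolation=cv2.INTER_CUBIC))
E
```

```text
(239, 199, 25, 23) [0.5557 0.0078 0.0091] rel tcp [-0.0007 -0.0014]
```

Call:
arm_command([
  [[0,0,5,0,1],[0,4.5,8,0,1],[0,9,8,0,1],[0,14,8,0,1],[0,18.5,8,0,1],[0,23,7,0,1],[0,27,5,0,1],[0,27,2,0,1],[0,27,0,0,1],[0,27,0,0,1],[0,27,0,0,1]],
])

```text
clock: 9.5
eef_pos: [0.5535, 0.2778, 0.1501]
tool_rot: [-98.8, 89.8, -153.7]
wrist_force: [0.1, -0.3, 0.9]
finger_gap: 0.999
```

```bash
python3 look.py w9; python3 - <<'E'
from h import *
im=env.snapshot("top"); cv2.imwrite("pics/top2.png",im)
cv2.imwrite("pics/top2c.png",cv2.resize(im[150:250,180:310],None,fx=6,fy=6,interpolation=cv2.INTER_CUBIC))
E
```

```text
[0.55351669 0.27777279 0.1501194 ] 9.5 0.9985504924700568 [ 0.09715769 -0.32242046  0.92901544] az 35.04465104907163
```

View pics/w9.png

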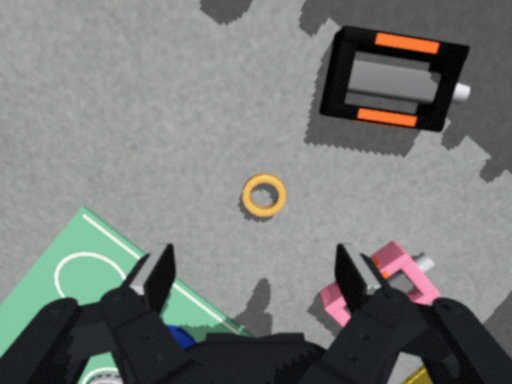

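View pics/top2c.png

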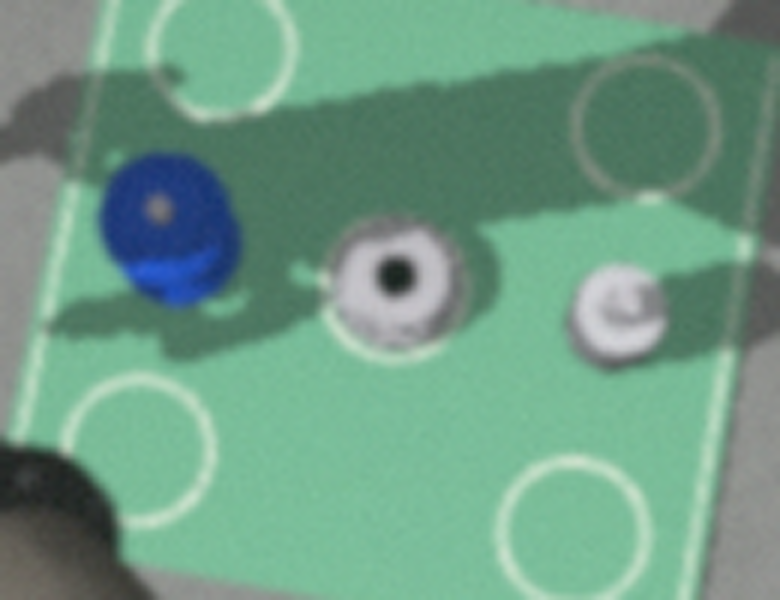

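```bash
python3 - <<'E'
from fit import *
c=env.camera_params("top"); im=cv2.imread("pics/top2.png"); g=cv2.cvtColor(im,cv2.COLOR_BGR2GRAY)
d=np.zeros_like(g); d[190:202,240:252]=(g<90)[190:202,240:252]
m=cv2.moments(d,True); print(m["m00"],onz(c,m["m10"]/m["m00"],m["m01"]/m["m00"],.029))
# ring in w9
im,s,c=load("w9"); h=cv2.cvtColor(im,cv2.COLOR_BGR2HSV); b=cv2.inRange(h,(10,100,100),(30,255,255)); b[:160]=0;b[230:]=0;b[:,:230]=0;b[:,300:]=0
cn=max(cv2.findContours(b,0,1)[0],key=cv2.contourArea); print(circ(c,cn,.01),circ(c,cn,.005),cv2.boundingRect(cn))
E
```

```text
24.0 [0.55441543 0.00613309 0.029     ]
[0.5554 0.2877 0.0177] [0.5565 0.2864 0.0181] (242, 173, 44, 44)
```

Call:
arm_command([
  [[0.3,0.9,-3,0,0.65],[0.3,0.9,-5,0,0.65],[0.3,0.9,-6.5,0,0.65],[0.3,0.9,-7.2,0,0.65],[0.3,0.9,-7.4,0,0.65],[0.3,0.9,-7.4,0,0.65]],
])

```text
clock: 10.2
eef_pos: [0.5574, 0.2875, 0.0782]
tool_rot: [84.1, 89.9, 29.1]
wrist_force: [-0.4, 0.5, -0.0]
finger_gap: 0.65
```

```bash
python3 look.py w10
```

```text
[0.55743799 0.28748746 0.07815404] 10.2 0.6495842752696862 [-0.37308322  0.48811681 -0.03901585] az 35.03709535244407
```

View pics/w10.png

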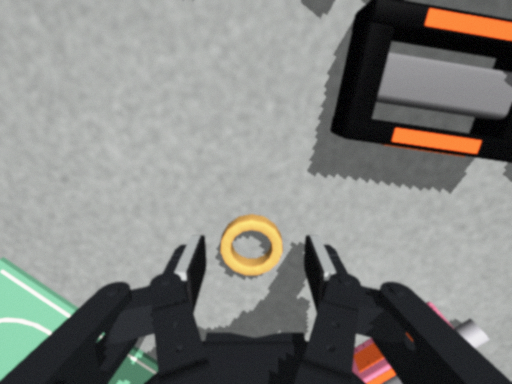

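```bash
cat > ring.py <<'E'
from fit import *
import sys
n,u0,u1,v0,v1=sys.argv[1],*map(int,sys.argv[2:6]); z=float(sys.argv[6])
im,s,c=load(n); h=cv2.cvtColor(im,cv2.COLOR_BGR2HSV); b=cv2.inRange(h,(10,90,90),(30,255,255)); k=np.zeros_like(b);k[v0:v1,u0:u1]=b[v0:v1,u0:u1]
cs,hi=cv2.findContours(k,cv2.RETR_CCOMP,1); i=max(range(len(cs)),key=lambda i:cv2.contourArea(cs[i]) if hi[0][i][3]<0 else 0)
f=circ(c,cs[i],z); print("outer",f,"rel",(f[:2]-s["eef_pos"][:2]).round(4))
j=[j for j in range(len(cs)) if hi[0][j][3]>=0]
if j:
    j=max(j,key=lambda j:cv2.contourArea(cs[j])); print("inner",circ(c,cs[j],z))
E
python3 ring.py w10 205 300 200 290 .01; python3 ring.py w10 205 300 200 290 .005
```

```text
outer [0.5551 0.2882 0.0182] rel [-0.0023  0.0007]
inner [0.5547 0.2891 0.0098]
outer [0.5567 0.2859 0.0189] rel [-0.0007 -0.0016]
inner [0.5563 0.2868 0.0102]
```

Call:
arm_command([
  [[-0.15,0,-0.25,0,0.65],[-0.15,0,-0.25,0,0.5],[-0.15,0,-0.25,0,0.4],[-0.15,0,-0.25,0,0.3],[-0.15,0,-0.25,0,0.3],[-0.15,0,-0.25,0,0.3]],
], squeeze=35)

```text
clock: 10.85
eef_pos: [0.5556, 0.2876, 0.0756]
tool_rot: [81.9, 90.0, 27.0]
wrist_force: [-0.7, -0.5, 4.4]
finger_gap: 0.387
```

Call:
arm_command([
  [[0,0,1,0,0.3],[0,0,4,0,0.3],[0,0,8,0,0.3],[0,0,8,0,0.3]],
])

```text
clock: 11.25
eef_pos: [0.5582, 0.2901, 0.1614]
tool_rot: [88.6, 89.3, 33.6]
wrist_force: [-0.1, 0.5, 0.8]
finger_gap: 0.388
```

```bash
python3 look.py w11
```

```text
[0.55818241 0.29006818 0.16140247] 11.25 0.38800657794335 [-0.07224862  0.53216286  0.83591567] az 35.05073073638555
```

View pics/w11.png

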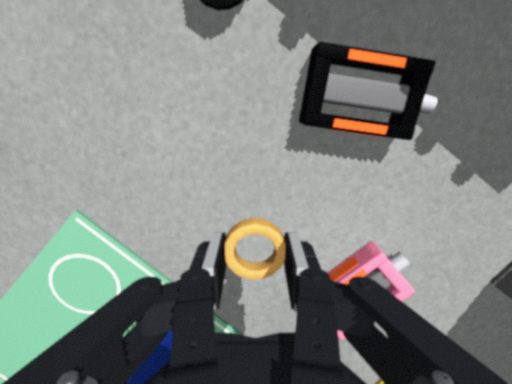

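```bash
python3 ring.py w11 222 290 200 290 .0958
```

```text
outer [0.5585 0.2916 0.0181] rel [0.0003 0.0015]
inner [0.5582 0.2926 0.01  ]
```

Call:
arm_command([
  [[0,0,4,0,0.3],[0,-4,7,0,0.3],[0,-8,7,0,0.3],[0,-12,7,0,0.3],[0,-16,7,0,0.3],[0,-20,7,0,0.3],[0,-24,7,0,0.3],[-0.3,-28,5,0,0.3],[-0.3,-28.3,2,0,0.3],[-0.3,-28.3,0,0,0.3],[-0.3,-28.3,0,0,0.3],[-0.3,-28.3,0,0,0.3]],
])

```text
clock: 12.5
eef_pos: [0.552, 0.0047, 0.1545]
tool_rot: [-142.6, 89.9, 162.5]
wrist_force: [0.5, 0.0, 0.5]
finger_gap: 0.383
```

```bash
python3 look.py w12;python3 ring.py w12 222 290 200 290 .097; python3 matw.py w12
```

```text
[0.55198996 0.00468917 0.15446195] 12.5 0.3828576337730022 [5.46500000e-01 9.40427211e-05 5.35819364e-01] az 35.09911468035034
outer [0.5487 0.0097 0.017 ] rel [-0.0033  0.005 ]
inner [0.549  0.0106 0.0096]
pose [ 0.5546  0.0086 -0.1653  0.033 ] n per circle [ 606 1166  392 1423 1439] rms 0.00162
centre [0.5546 0.0086]
behindhub [0.6648 0.0916]
frontcart [ 0.4445 -0.0744]
```

View pics/w12.png

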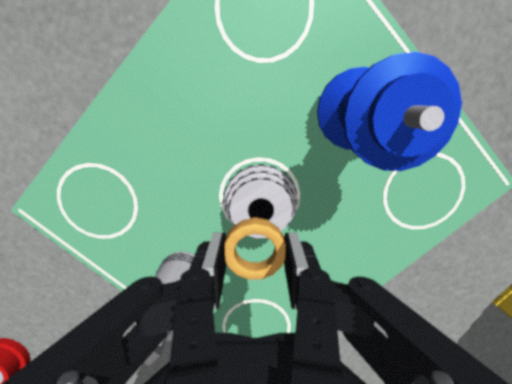

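```bash
python3 ring.py w12 222 290 200 290 .089; python3 ring.py w12 222 290 200 290 .084; python3 hole.py w12 245 276 196 222 .029
```

```text
outer [0.5514 0.0058 0.0181] rel [-0.0006  0.0011]
inner [0.5516 0.0069 0.0102]
outer [0.5531 0.0034 0.0187] rel [ 0.0011 -0.0013]
inner [0.5533 0.0045 0.0105]
(249, 199, 24, 21) [0.5555 0.0084 0.0086] rel tcp [0.0035 0.0037]
```

Call:
arm_command([
  [[0.35,0.3,-2,0,0.3],[0.35,0.3,-3.5,0,0.3],[0.35,0.3,-4.3,0,0.3],[0.35,0.3,-4.3,0,0.3],[0.35,0.3,-4.3,0,0.3]],
])

```text
clock: 13.05
eef_pos: [0.5561, 0.0075, 0.1122]
tool_rot: [57.6, 90.0, 2.7]
wrist_force: [0.7, 0.3, 0.2]
finger_gap: 0.389
```

```bash
python3 look.py w13; python3 - <<'E'
from h import *
im=env.snapshot("scene"); cv2.imwrite("pics/s13.png",cv2.resize(im[150:260,200:350],None,fx=5,fy=5,interpolation=cv2.INTER_CUBIC))
E
```

```text
[0.55609957 0.0074652  0.11224125] 13.05 0.3885159493053967 [0.72990288 0.30939861 0.18667932] az 35.068574459905385
```

View pics/w13.png

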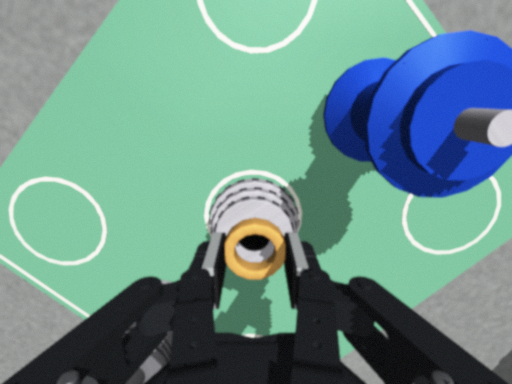

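View pics/s13.png

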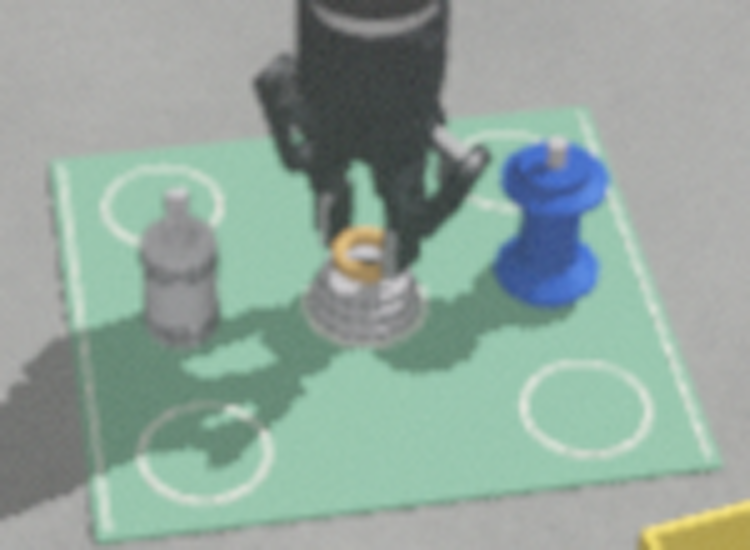

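Call:
arm_command([
  [[-0.05,0.03,-0.4,0,0.3],[-0.05,0.03,-0.65,0,0.3],[-0.05,0.03,-0.75,0,0.3],[-0.05,0.03,-0.75,0,0.3]],
])

```text
clock: 13.55
eef_pos: [0.5553, 0.0076, 0.1045]
tool_rot: [-78.9, 90.0, -133.9]
wrist_force: [-1.1, 0.3, 1.1]
finger_gap: 0.388
```

Call:
arm_command([
  [[0,0,-0.1,0,0.3],[0,0,-0.1,0,0.3]],
])

```text
clock: 13.75
eef_pos: [0.5553, 0.0077, 0.1045]
tool_rot: [-49.5, 90.0, -104.4]
wrist_force: [-3.7, -0.1, 7.9]
finger_gap: 0.39
```

```bash
python3 look.py w14
```

```text
[0.55533286 0.00766056 0.10446479] 13.75 0.3895710461096942 [-3.71428199 -0.14232569  7.85998238] az 35.05974133714282
```

View pics/w14.png

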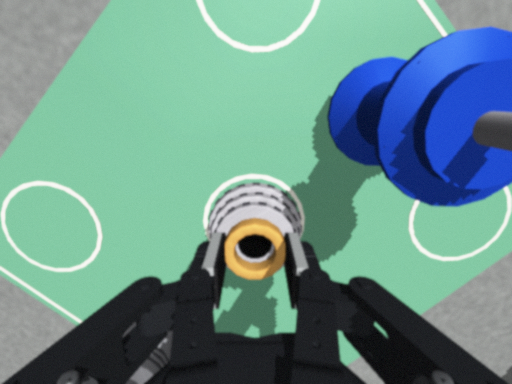

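Call:
arm_command([
  [[0,0,0.1,0,0.45],[0,0,0.1,0,0.55],[0,0,0.1,0,0.65],[0,0,1,0,0.65],[0,0,4,0,0.65],[0,0,7,0,0.7],[0,0,7,0,0.7]],
])

```text
clock: 14.5
eef_pos: [0.5585, 0.0087, 0.1784]
tool_rot: [59.1, 89.4, 4.1]
wrist_force: [1.5, -0.0, 0.7]
finger_gap: 0.7
```

```bash
python3 look.py w15; python3 matw.py w15
```

```text
[0.55849245 0.00867304 0.17837079] 14.5 0.6995595807420796 [ 1.53052596 -0.03376948  0.67958989] az 35.06870869318634
pose [ 0.5546  0.0086 -0.1651  0.033 ] n per circle [ 513 1104  630 1268 1255] rms 0.00164
centre [0.5546 0.0086]
behindhub [0.6647 0.0917]
frontcart [ 0.4444 -0.0744]
```

View pics/w15.png

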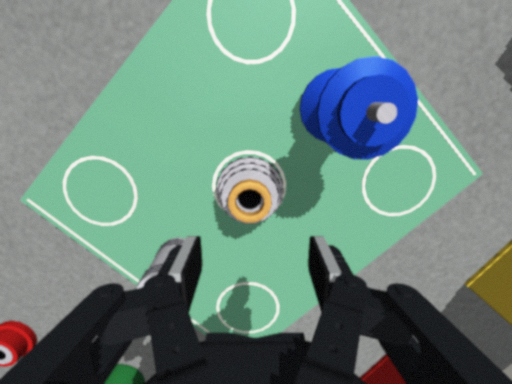

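```bash
python3 ring.py w15 220 280 170 230 .039;python3 ring.py w15 220 280 170 230 .034; python3 hole.py w15 238 262 185 212 .029; python3 - <<'E'
from h import *
im=cv2.imread("pics/w15.png"); cv2.imwrite("pics/w15c.png",cv2.resize(im[140:245,200:300],None,fx=6,fy=5.7,interpolation=cv2.INTER_CUBIC)[:600])
E
```

```text
outer [0.5556 0.0081 0.0176] rel [-0.0029 -0.0006]
inner [0.5555 0.0085 0.0106]
outer [0.5566 0.0065 0.018 ] rel [-0.0019 -0.0022]
inner [0.5565 0.0069 0.0109]
(238, 190, 24, 19) [0.5564 0.0073 0.0087] rel tcp [-0.0021 -0.0014]
```

View pics/w15c.png

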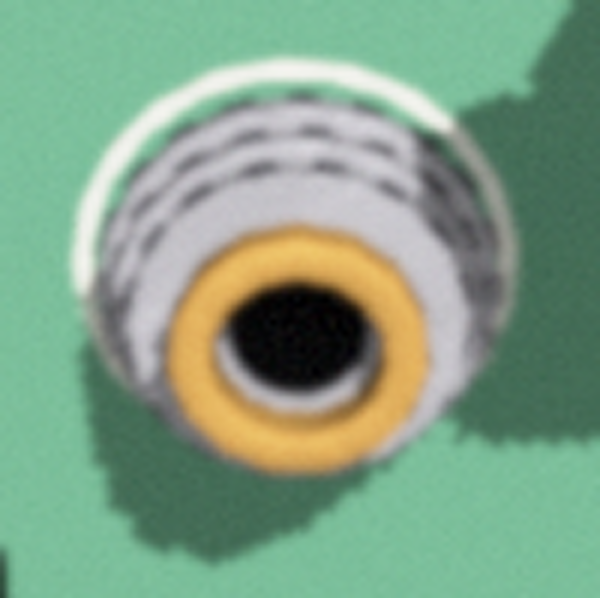

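Call:
arm_command([
  [[-1.5,-3.8,3,0,0.8],[-3,-7.6,3,0,0.9],[-4.5,-11.4,3,0,0.9],[-6,-15.2,3,0,0.9],[-7.5,-19,3,0,0.9],[-9,-22.8,3,0,0.9],[-10.5,-26.6,2,0,0.9],[-12,-30,0,0,0.9],[-12,-30,-1,0,0.9],[-12,-30,-1,0,0.9],[-12,-30,-1,0,0.9]],
])

```text
clock: 15.65
eef_pos: [0.4358, -0.2908, 0.1631]
tool_rot: [154.6, 89.9, 99.8]
wrist_force: [-0.5, -0.2, 0.2]
finger_gap: 0.897
```

```bash
python3 look.py w16
```

```text
[ 0.43575109 -0.29080163  0.16305758] 15.65 0.8967669437973718 [-0.54568998 -0.17644764  0.1978952 ] az 35.165717740215655
```

View pics/w16.png

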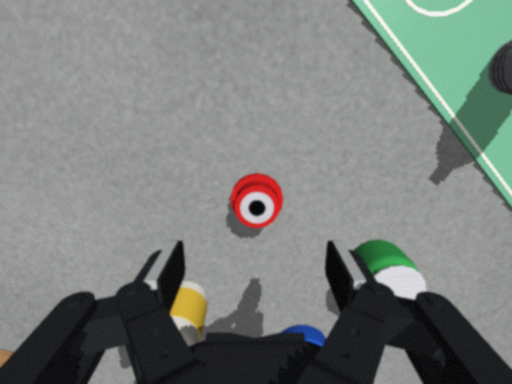

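```bash
python3 hole.py w16 246 268 197 218 .024; python3 - <<'E'
from fit import *
im,s,c=load("w16"); h=cv2.cvtColor(im,cv2.COLOR_BGR2HSV)
w=((h[...,1]<60)&(h[...,2]>170)).astype(np.uint8); w[:185]=0;w[230:]=0;w[:,:230]=0;w[:,285:]=0
cn=max(cv2.findContours(w,0,1)[0],key=cv2.contourArea); print(circ(c,cn,.024))
E
```

```text
(249, 201, 16, 14) [ 0.4392 -0.2919  0.0059] rel tcp [ 0.0034 -0.0011]
[ 0.4392 -0.2919  0.0128]
```

Call:
arm_command([
  [[0.3,-0.1,-2.5,0,0.75],[0.3,-0.1,-5,0,0.75],[0.3,-0.1,-7,0,0.75],[0.3,-0.1,-7.9,0,0.75],[0.3,-0.1,-7.9,0,0.75],[0.3,-0.1,-7.9,0,0.75]],
])

```text
clock: 16.3
eef_pos: [0.4396, -0.293, 0.0855]
tool_rot: [31.0, 89.9, -23.8]
wrist_force: [1.1, 0.1, 0.2]
finger_gap: 0.748
```

```bash
python3 look.py w17
```

```text
[ 0.43956907 -0.29303107  0.0854852 ] 16.3 0.7478833750073145 [1.12966008 0.07739424 0.17673984] az 35.13409195722327
```

View pics/w17.png

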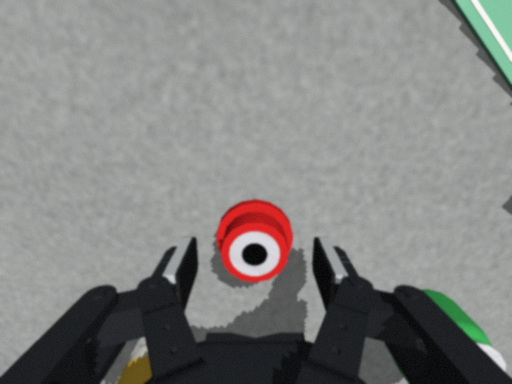

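```bash
python3 hole.py w17 240 270 238 270 .024
```

```text
(243, 244, 24, 21) [ 0.4395 -0.2922  0.0063] rel tcp [-0.0001  0.0008]
```

Call:
arm_command([
  [[-0.05,0.1,-0.1,0,0.6],[-0.05,0.1,-0.1,0,0.45],[-0.05,0.1,-0.1,0,0.3],[-0.05,0.1,-0.1,0,0.3],[-0.05,0.1,-0.1,0,0.3],[-0.05,0.1,-0.1,0,0.3]],
], squeeze=40)

```text
clock: 16.95
eef_pos: [0.4384, -0.2925, 0.0844]
tool_rot: [13.4, 89.9, -41.5]
wrist_force: [-1.3, 0.8, 6.1]
finger_gap: 0.409
```

Call:
arm_command([
  [[0,0,1,0,0.3],[0,0,4,0,0.3],[0,0,9,0,0.3],[0,0,12,0,0.3],[0,0,12,0,0.3]],
])

```text
clock: 17.45
eef_pos: [0.4409, -0.2935, 0.2088]
tool_rot: [20.8, 89.4, -34.2]
wrist_force: [-0.1, 0.4, -1.0]
finger_gap: 0.413
```

```bash
python3 look.py w18
```

```text
[ 0.44092053 -0.29348272  0.20882761] 17.45 0.41289712108483767 [-0.05163623  0.35202306 -0.95662814] az 35.05927682510347
```

View pics/w18.png

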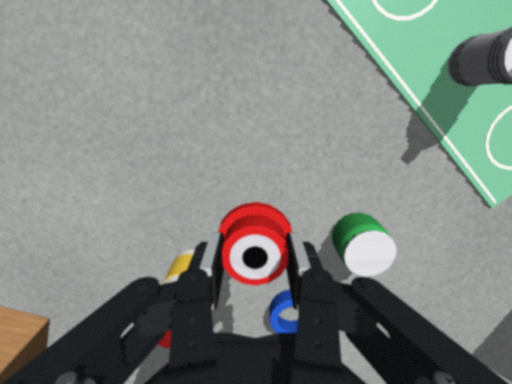

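Call:
arm_command([
  [[2.2,3.8,3,0,0.3],[4.4,7.6,4,0,0.3],[6.6,11.4,4,0,0.3],[8.8,15.2,4,0,0.3],[11,19,4,0,0.3],[13.2,22.8,4,0,0.3],[15.4,26.6,4,0,0.3],[17.6,30.4,4,0,0.3],[19.8,34.2,4,0,0.3],[22,38,4,0,0.3],[22.3,38.4,4,0,0.3],[22.3,38.4,4,0,0.3]],
])

```text
clock: 18.7
eef_pos: [0.66, 0.0941, 0.241]
tool_rot: [-132.1, 89.8, 173.2]
wrist_force: [-0.6, -0.7, -0.8]
finger_gap: 0.408
```

Call:
arm_command([
  [[0,0,-1,0,0.3],[0,0,-5,0,0.3],[0,0,-9,0,0.3],[0,0,-11,0,0.3],[0,0,-11,0,0.3]],
])

```text
clock: 19.2
eef_pos: [0.6576, 0.0873, 0.1279]
tool_rot: [-101.9, 89.4, -157.0]
wrist_force: [-0.6, 0.5, -1.1]
finger_gap: 0.409
```

```bash
python3 look.py w19; python3 matw.py w19;python3 -c "
import pickle;print(pickle.load(open('pics/w19.pkl','rb'))[0]['eef_pos'][2]-.0604)"; python3 hole.py w19 240 272 242 275 .0735
```

```text
[0.65758948 0.08730212 0.12786334] 19.2 0.40947552903610795 [-0.61450538  0.50355452 -1.0718879 ] az 34.890601995656695
pose [ 0.5539  0.0086 -0.1646  0.0329] n per circle [ 218 1221  133 1367    0] rms 0.00162
centre [0.5539 0.0086]
behindhub [0.664  0.0917]
frontcart [ 0.4438 -0.0745]
0.06746334189930123
(243, 247, 24, 21) [0.6555 0.0901 0.006 ] rel tcp [-0.0021  0.0028]
```

View pics/w19.png

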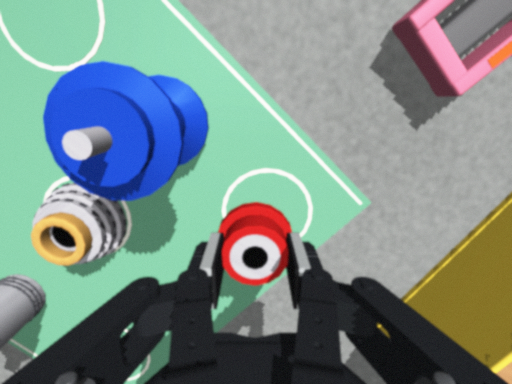

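Call:
arm_command([
  [[0.6,0.35,-1.5,0,0.3],[0.6,0.35,-3,0,0.3],[0.6,0.35,-3.3,0,0.3],[0.6,0.35,-3.3,0,0.3],[0.6,0.35,-3.3,0,0.3]],
])

```text
clock: 19.75
eef_pos: [0.6671, 0.0954, 0.1008]
tool_rot: [71.4, 90.0, 16.5]
wrist_force: [-0.2, 0.5, -1.1]
finger_gap: 0.414
```

```bash
python3 look.py w20; python3 matw.py w20;python3 hole.py w20 240 272 242 275 .0345
```

```text
[0.66712432 0.09537835 0.10077598] 19.75 0.4140989463958859 [-0.22696839  0.53111031 -1.11771632] az 35.07134411051804
pose [ 0.5541  0.0086 -0.1633  0.0325] n per circle [  74 1320    0  553    0] rms 0.00146
centre [0.5541 0.0086]
behindhub [0.664  0.0919]
frontcart [ 0.4441 -0.0746]
(243, 247, 24, 21) [0.6699 0.0924 0.0065] rel tcp [ 0.0028 -0.003 ]
```

View pics/w20.png

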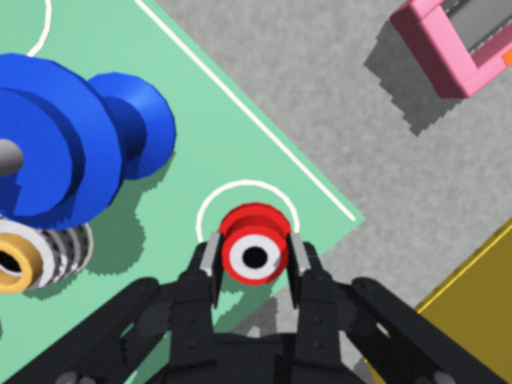

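Call:
arm_command([
  [[-0.3,-0.45,-0.7,0,0.3],[-0.3,-0.45,-1.2,0,0.3],[-0.3,-0.45,-1.2,0,0.3],[-0.3,-0.45,-1.2,0,0.3]],
])

```text
clock: 20.2
eef_pos: [0.6637, 0.0905, 0.0881]
tool_rot: [-123.3, 90.0, -178.2]
wrist_force: [0.7, 0.2, -0.7]
finger_gap: 0.411
```

```bash
python3 look.py w21; python3 matw.py w21;python3 hole.py w21 240 272 242 275 .028
```

```text
[0.66372214 0.09054663 0.08813723] 20.2 0.4111891982915127 [ 0.73412414  0.21580509 -0.68325945] az 35.051457477857426
pose [ 0.5545  0.0084 -0.1597  0.0325] n per circle [  79 1433    0  423    0] rms 0.00142
centre [0.5545 0.0084]
behindhub [0.6642 0.092 ]
frontcart [ 0.4448 -0.0752]
(243, 247, 24, 21) [0.6642 0.0906 0.0062] rel tcp [0.0005 0.0001]
```

View pics/w21.png

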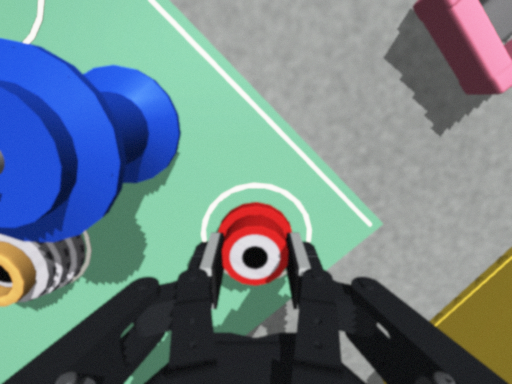

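Call:
arm_command([
  [[0,0.1,-0.1,0,0.3],[0,0.1,-0.2,0,0.3],[0,0.1,-0.2,0,0.3]],
])

```text
clock: 20.55
eef_pos: [0.664, 0.0917, 0.0875]
tool_rot: [0.6, 90.0, -54.4]
wrist_force: [-2.0, -1.5, 5.5]
finger_gap: 0.41
```

Call:
arm_command([
  [[0,0,0.05,0,0.45],[0,0,0.05,0,0.6],[0,0,0.05,0,0.7],[0,0,1,0,0.7],[0,0,4,0,0.7],[0,0,9,0,0.7],[0,0,13,0,0.8],[0,0,13,0,0.8]],
])

```text
clock: 21.35
eef_pos: [0.6673, 0.0937, 0.2253]
tool_rot: [70.6, 89.1, 15.7]
wrist_force: [0.1, 1.1, -0.3]
finger_gap: 0.799
```

```bash
python3 look.py w22; python3 matw.py w22
```

```text
[0.66732596 0.09366186 0.22533634] 21.35 0.7992972676386518 [ 0.11210944  1.14304688 -0.30773927] az 35.043695996833726
pose [ 0.554   0.0084 -0.1645  0.033 ] n per circle [ 289  893  289 1366  436] rms 0.00167
centre [0.554  0.0084]
behindhub [0.6641 0.0915]
frontcart [ 0.4439 -0.0747]
```

View pics/w22.png

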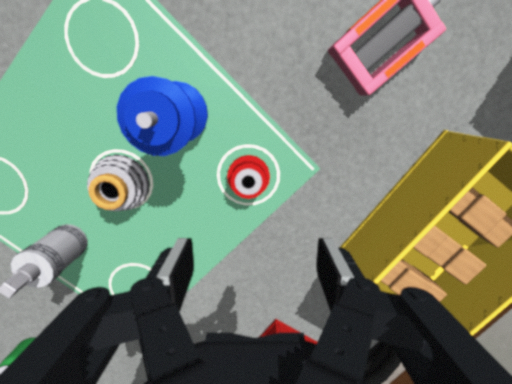

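Call:
arm_command([
  [[-1,3.5,0,8,1],[-2,7,0,16,1],[-3,10.5,0,24,1],[-4,14,0,32,1],[-5,17.5,0,40,1],[-6,21,0,48,1],[-7,24.5,0,56,1],[-8,28,0,64,1],[-9,31,-1,72,1],[-9.2,31,-2,80,1],[-9.2,31,-2,82,1],[-9.2,31,-2,82,1]],
])

```text
clock: 22.6
eef_pos: [0.5712, 0.4015, 0.1945]
tool_rot: [-168.8, 89.8, -141.7]
wrist_force: [0.4, 0.5, 0.6]
finger_gap: 0.997
```

Call:
arm_command([
  [[0,0,0,0,1],[0,0,0,0,1]],
])

```text
clock: 22.8
eef_pos: [0.5722, 0.4013, 0.1963]
tool_rot: [-99.2, 90.0, -72.2]
wrist_force: [0.3, -0.3, 0.1]
finger_gap: 1.0
```

```bash
python3 look.py w23
```

```text
[0.57217645 0.40130004 0.19634711] 22.8 0.9998373567023869 [ 0.33077214 -0.34189633  0.05128363] az 116.9911418794128
```

View pics/w23.png

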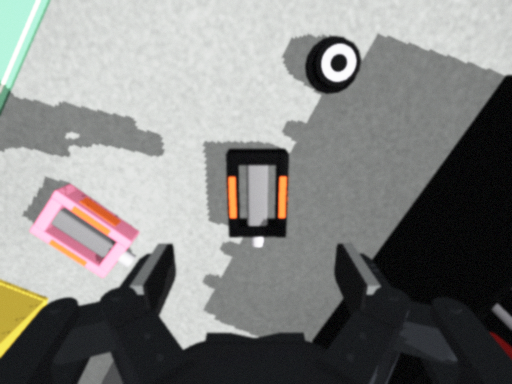

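```bash
cat > ped.py <<'E'
from fit import *
import sys
n,u0,u1,v0,v1=sys.argv[1],*map(int,sys.argv[2:6]); zt=float(sys.argv[6])
im,s,c=load(n); h=cv2.cvtColor(im,cv2.COLOR_BGR2HSV); k=np.zeros(h.shape[:2],np.uint8)
k[v0:v1,u0:u1]=cv2.inRange(h,(3,150,120),(20,255,255))[v0:v1,u0:u1]
cs=sorted(cv2.findContours(k,0,1)[0],key=cv2.contourArea)[-2:]
P=[]
for q in cs:
    m=cv2.moments(q); p=onz(c,m["m10"]/m["m00"],m["m01"]/m["m00"],zt)[:2]; P.append(p); 
    W=np.array([onz(c,*a[0],zt)[:2] for a in q],np.float32); print(cv2.boundingRect(q),p.round(4),cv2.minAreaRect(W))
a,b=P; d=b-a; print("centre",((a+b)/2).round(4),"sep",np.hypot(*d).round(4),"az across",np.degrees(np.arctan2(d[1],d[0])).round(1),"rel",((a+b)/2-s["eef_pos"][:2]).round(4))
# black box extents: columns/rows
g=h[...,2]; k=np.zeros_like(g); k[v0:v1,u0:u1]=(g<50)[v0:v1,u0:u1]*255
q=max(cv2.findContours(k,0,1)[0],key=cv2.contourArea); W=np.array([onz(c,*a[0],zt)[:2] for a in q],np.float32); print("black",cv2.boundingRect(q),cv2.minAreaRect(W))
E
python3 ped.py w23 215 300 140 242 .024; python3 -c "
from h import *
c=env.camera_params('top'); print(onz(c,53,185,.08),onz(c,53,185,0.))"
```

```text
(278, 175, 10, 44) [0.5659 0.4269] ((0.5664821267127991, 0.4275563955307007), (0.04234945774078369, 0.00821224320679903), 28.534387588500977)
(227, 176, 11, 43) [0.5875 0.3859] ((0.5880661010742188, 0.3862459063529968), (0.041335202753543854, 0.008580842986702919), 27.259807586669922)
centre [0.5767 0.4064] sep 0.0463 az across -62.2 rel [0.0045 0.0051]
black (227, 149, 61, 88) ((0.5751760601997375, 0.4055645167827606), (0.08506280183792114, 0.05401520058512688), 27.24403953552246)
[0.56272577 0.50571004 0.08      ] [0.57604343 0.54432648 0.        ]
```

Call:
arm_command([
  [[0.35,0.45,-3,0.5,0.88],[0.35,0.45,-6,0.5,0.88],[0.35,0.45,-8.5,0.5,0.88],[0.35,0.45,-9,0.5,0.88],[0.35,0.45,-9,0.5,0.88]],
])

```text
clock: 23.35
eef_pos: [0.5753, 0.4056, 0.1058]
tool_rot: [-165.8, 89.9, -138.2]
wrist_force: [0.0, 0.1, -0.4]
finger_gap: 0.88
```

```bash
python3 look.py w24; python3 ped.py w24 180 340 150 300 .024
```

```text
[0.57534969 0.40560989 0.10576679] 23.35 0.8797087117460576 [ 0.00397534  0.12895809 -0.40978667] az 117.53269680243395
(285, 210, 16, 61) [0.5667 0.4273] ((0.5672455430030823, 0.4274826943874359), (0.04124506190419197, 0.007707290817052126), 27.348188400268555)
(210, 210, 14, 60) [0.588 0.386] ((0.5883615612983704, 0.3862299919128418), (0.04052551090717316, 0.007763011381030083), 27.090791702270508)
centre [0.5773 0.4066] sep 0.0464 az across -62.7 rel [0.002 0.001]
black (207, 166, 96, 130) ((0.5746707916259766, 0.40529119968414307), (0.0870155319571495, 0.0545039139688015), 27.5484676361084)
```

View pics/w24.png

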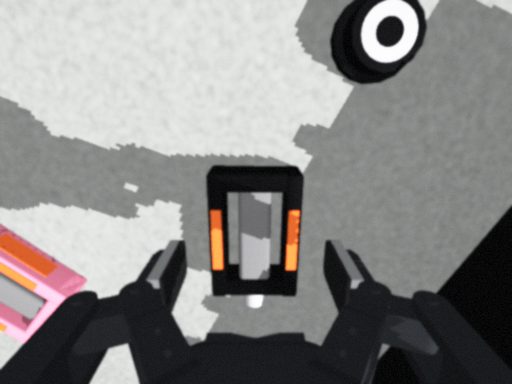

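Call:
arm_command([
  [[0.05,0,-1.5,0,0.88],[0.05,0,-2.7,0,0.88],[0.05,0,-3.2,0,0.88],[0.05,0,-3.2,0,0.88]],
])

```text
clock: 23.8
eef_pos: [0.5754, 0.4055, 0.0728]
tool_rot: [-162.8, 89.9, -135.2]
wrist_force: [-0.2, -0.5, -0.8]
finger_gap: 0.878
```

Call:
arm_command([
  [[0,0,0,0,0.75],[0,0,0,0,0.6],[0,0,0,0,0.5],[0,0,0,0,0.5],[0,0,0,0,0.5]],
], squeeze=50)

```text
clock: 24.3
eef_pos: [0.5762, 0.4066, 0.0752]
tool_rot: [18.7, 89.9, 46.3]
wrist_force: [0.3, 0.4, 2.5]
finger_gap: 0.645
```

Call:
arm_command([
  [[0,0,1,0,0.5],[0,0,4,0,0.5],[0,0,9,0,0.5],[0,0,13,0,0.5],[0,0,13,0,0.5]],
])

```text
clock: 24.8
eef_pos: [0.5771, 0.409, 0.2127]
tool_rot: [21.2, 89.3, 48.7]
wrist_force: [-0.6, 1.3, -1.3]
finger_gap: 0.64
```

```bash
python3 look.py w25
```

```text
[0.57714168 0.4090465  0.21269339] 24.8 0.6396111229592748 [-0.64207421  1.25189765 -1.30073691] az 117.5258645777617
```

View pics/w25.png

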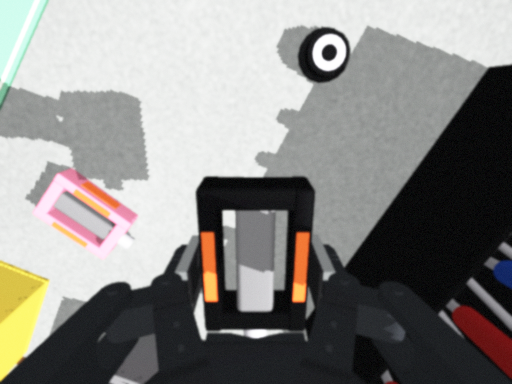

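```bash
python3 ped.py w25 195 316 170 335 .1617
```

```text
(292, 232, 18, 71) [0.5677 0.4308] ((0.568637490272522, 0.43114185333251953), (0.04177924990653992, 0.007451418321579695), 28.292308807373047)
(200, 232, 19, 70) [0.5888 0.3896] ((0.5895724892616272, 0.389933705329895), (0.0409524068236351, 0.007570875808596611), 27.51228141784668)
centre [0.5783 0.4102] sep 0.0463 az across -62.9 rel [0.0011 0.0011]
black (197, 177, 119, 158) ((0.5752215385437012, 0.4125099778175354), (0.0915551707148552, 0.060746822506189346), 27.472944259643555)
```

Call:
arm_command([
  [[0,0,3,0,0.5],[-1.3,-4.5,3,0,0.5],[-2.6,-9,3,0,0.5],[-3.9,-13.5,3,0,0.5],[-5.2,-18,3,0,0.5],[-6.5,-22.5,3,0,0.5],[-7.8,-27,3,0,0.5],[-9.1,-31.5,3,0,0.5],[-10.4,-36,3,0,0.5],[-11.7,-40.5,3,0,0.5],[-13,-45,3,0,0.5],[-13.3,-48.3,3,0,0.5]],
])

```text
clock: 26.05
eef_pos: [0.4396, -0.0806, 0.2326]
tool_rot: [173.5, 89.6, -159.1]
wrist_force: [1.3, 0.9, -2.5]
finger_gap: 0.642
```

Call:
arm_command([
  [[0,0,-2,0,0.5],[0,0,-4,0,0.5],[0,0,-6,0,0.5],[0,0,-6,0,0.5],[0,0,-6,0,0.5]],
])

```text
clock: 26.55
eef_pos: [0.442, -0.0767, 0.1738]
tool_rot: [134.6, 89.9, 162.2]
wrist_force: [0.5, 0.2, -1.1]
finger_gap: 0.64
```

```bash
python3 look.py w26; python3 matw.py w26
```

```text
[ 0.44203582 -0.07669781  0.17380489] 26.55 0.6402434685545053 [ 0.54512275  0.22463684 -1.14041969] az 117.58674881567629
pose [ 0.5539  0.0071 -0.1747  0.0333] n per circle [ 26   0  81 389 706] rms 0.00172
centre [0.5539 0.0071]
behindhub [0.6648 0.089 ]
frontcart [ 0.4429 -0.0749]
```

View pics/w26.png

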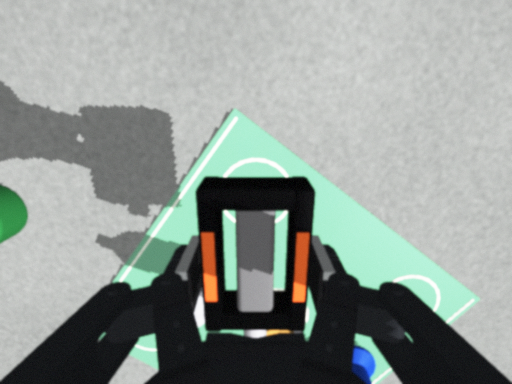

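Call:
arm_command([
  [[0.1,0.15,-3,0,0.5],[0.1,0.15,-6,0,0.5],[0.1,0.15,-8.3,0,0.5],[0.1,0.15,-8.8,0,0.5],[0.1,0.15,-8.8,0,0.5],[0.1,0.15,-8.8,0,0.5]],
])

```text
clock: 27.2
eef_pos: [0.4453, -0.0752, 0.0879]
tool_rot: [-33.3, 89.8, -5.8]
wrist_force: [-0.3, 1.1, -2.1]
finger_gap: 0.641
```

```bash
python3 look.py w27; python3 ped.py w27 195 316 170 335 .034; python3 - <<'E'
from h import *
im=env.snapshot("top"); cv2.imwrite("pics/t27.png",cv2.resize(im[150:270,180:310],None,fx=5,fy=5,interpolation=cv2.INTER_CUBIC))
E
```

```text
[ 0.44526352 -0.07520004  0.08785648] 27.2 0.6408476557070937 [-0.29237958  1.10241846 -2.07554588] az 117.56318592327399
(292, 232, 18, 71) [ 0.4371 -0.0525] ((0.4376615881919861, -0.05207794904708862), (0.042378105223178864, 0.007268926128745079), 27.049440383911133)
(201, 232, 17, 71) [ 0.4589 -0.0946] ((0.4596751630306244, -0.09414982795715332), (0.0423797108232975, 0.007426639087498188), 27.15670394897461)
centre [ 0.448  -0.0735] sep 0.0475 az across -62.6 rel [0.0028 0.0017]
black (195, 177, 119, 154) ((0.4459831118583679, -0.0773468017578125), (0.09009240567684174, 0.05997304245829582), 27.396514892578125)
```

View pics/w27.png

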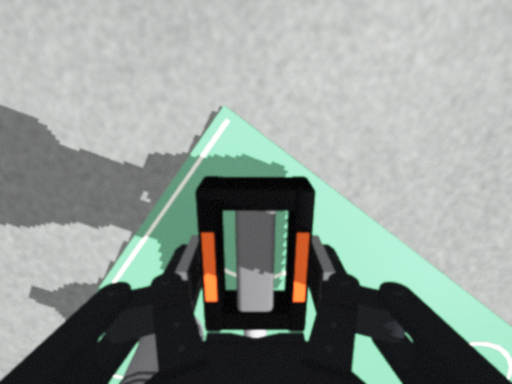

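View pics/t27.png

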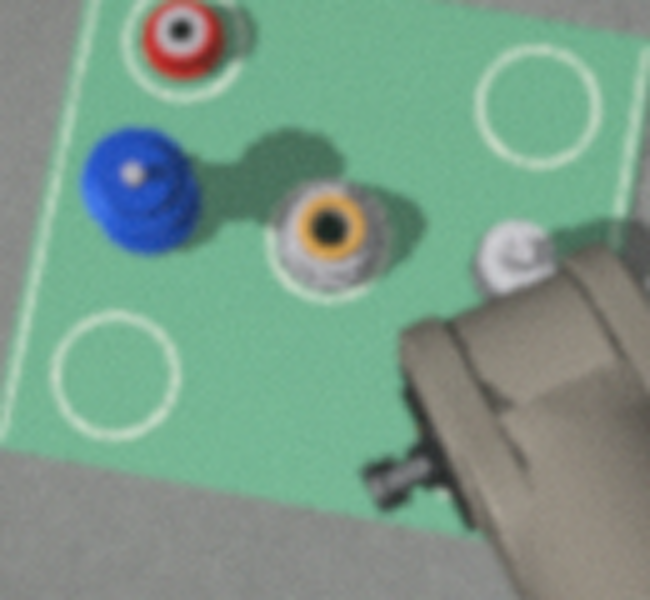

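Call:
arm_command([
  [[-0.25,0,-0.4,0,0.5],[-0.25,0,-0.8,0,0.5],[-0.25,0,-0.8,0,0.5],[-0.25,0,-0.8,0,0.5]],
])

```text
clock: 27.7
eef_pos: [0.4413, -0.0753, 0.0783]
tool_rot: [144.4, 90.0, 171.9]
wrist_force: [-0.2, -0.9, -2.4]
finger_gap: 0.638
```

Call:
arm_command([
  [[0,0,-0.1,0,0.5],[0,0,-0.15,0,0.5],[0,0,-0.15,0,0.5]],
])

```text
clock: 28.0
eef_pos: [0.4414, -0.0752, 0.078]
tool_rot: [-146.1, 89.9, -118.6]
wrist_force: [-4.2, -0.9, 10.7]
finger_gap: 0.648
```

Call:
arm_command([
  [[0.15,0,0.3,0,0.5],[0.15,0,0.3,0,0.5],[0.15,0,0.1,0,0.5],[0.15,0,0,0,0.5],[0.15,0,0,0,0.5]],
])

```text
clock: 28.5
eef_pos: [0.4433, -0.0753, 0.078]
tool_rot: [-121.6, 89.9, -94.1]
wrist_force: [-3.3, -1.0, 12.9]
finger_gap: 0.649
```

```bash
python3 look.py w28; python3 ped.py w28 195 316 170 335 .027
```

```text
[ 0.44325501 -0.07527656  0.07800528] 28.5 0.6493239154436319 [-3.32247435 -0.98730086 12.92252442] az 117.55147558771425
(292, 232, 18, 71) [ 0.4334 -0.054 ] ((0.434017539024353, -0.05355823412537575), (0.041323959827423096, 0.007066967897117138), 26.99738121032715)
(201, 232, 17, 71) [ 0.4548 -0.0951] ((0.45553791522979736, -0.09474815428256989), (0.04128824174404144, 0.007263362407684326), 27.38149642944336)
centre [ 0.4441 -0.0746] sep 0.0464 az across -62.4 rel [0.0009 0.0007]
black (195, 177, 119, 155) ((0.4422869086265564, -0.07819528877735138), (0.08850005269050598, 0.05856436863541603), 27.388093948364258)
```

Centred at (0.444, -0.0746). Release and lift.

Call:
arm_command([
  [[0,0,0.1,0,0.7],[0,0,0.1,0,0.8],[0,0,0.1,0,0.85],[0,0,0.1,0,0.85],[0,0,1,0,0.85],[0,0,5,0,0.85],[0,0,10,0,0.85],[0,0,15,0,0.85],[0,0,15,0,0.85]],
])

```text
clock: 29.45
eef_pos: [0.4472, -0.0743, 0.2335]
tool_rot: [-38.1, 89.2, -10.5]
wrist_force: [0.5, -0.2, -0.5]
finger_gap: 0.852
```

```bash
python3 look.py w29; python3 matw.py w29
```

```text
[ 0.44721646 -0.07428552  0.23350812] 29.45 0.8515331124523886 [ 0.50417169 -0.23408631 -0.45486638] az 117.57820785271522
pose [ 0.5538  0.0098 -0.1629  0.0332] n per circle [206   0 131 504 150] rms 0.00168
centre [0.5538 0.0098]
behindhub [0.6638 0.0931]
frontcart [ 0.4439 -0.0735]
```

View pics/w29.png

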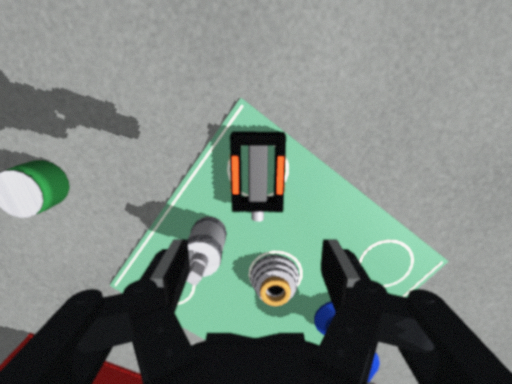

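Call:
arm_command([
  [[0,-4,2,0,0.85],[0,-8,4,0,0.85],[0,-13,4,0,0.85],[0,-18,4,0,0.85],[0,-23,4,0,0.85],[0,-28,4,0,0.85],[0,-28,4,0,0.85]],
])

```text
clock: 30.2
eef_pos: [0.4393, -0.3649, 0.2637]
tool_rot: [172.8, 89.7, -160.5]
wrist_force: [-1.1, -0.4, -0.4]
finger_gap: 0.85
```

```bash
python3 - <<'E'
from h import *
im=env.snapshot("top"); cv2.imwrite("pics/t30.png",im); cv2.imwrite("pics/t30c.png",cv2.resize(im[125:265,75:325],None,fx=3.2,fy=3.2,interpolation=cv2.INTER_CUBIC))
im=env.snapshot("scene"); cv2.imwrite("pics/s30.png",cv2.resize(im[130:270,80:440],None,fx=2.2,fy=2.2,interpolation=cv2.INTER_CUBIC))
E
```

```text
(no output)
```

View pics/t30c.png

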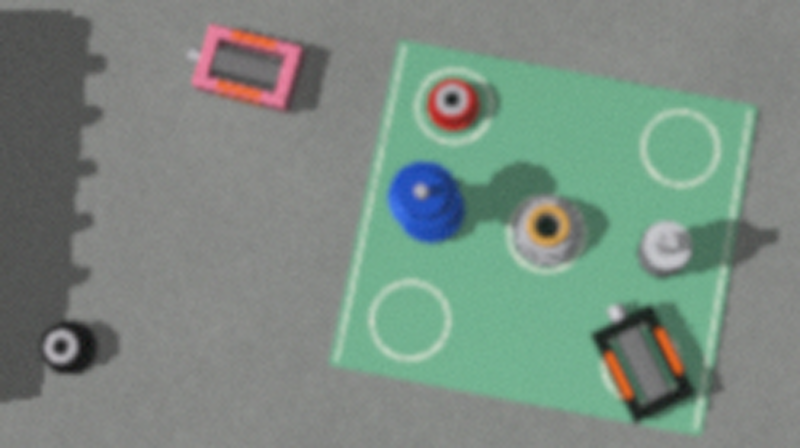

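View pics/s30.png

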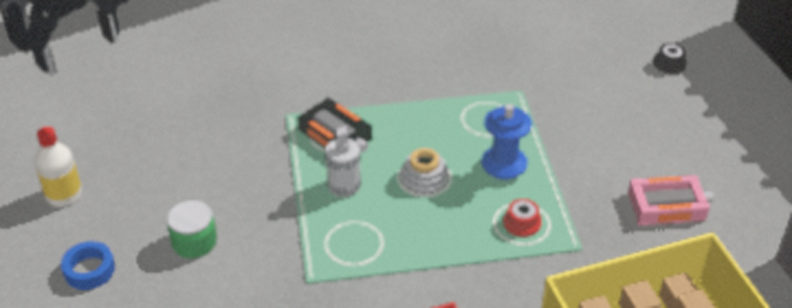

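```bash
python3 - <<'E'
from fit import *
c=env.camera_params("top"); im=cv2.imread("pics/t30.png"); h=cv2.cvtColor(im,cv2.COLOR_BGR2HSV);g=h[...,2]
k=np.zeros_like(g); k[218:260,255:300]=cv2.inRange(h,(3,150,120),(20,255,255))[218:260,255:300]
P=[]
for q in sorted(cv2.findContours(k,0,1)[0],key=cv2.contourArea)[-2:]:
    m=cv2.moments(q); P.append(onz(c,m["m10"]/m["m00"],m["m01"]/m["m00"],.027)[:2])
print("pedal",np.mean(P,0).round(4),"circle top fit .4421 -.076 / local .4408 -.0768")
k[:]=0; k[151:162,211:222]=(g<90)[151:162,211:222]; m=cv2.moments(k,True); print("red",onz(c,m["m10"]/m["m00"],m["m01"]/m["m00"],.027)[:2].round(4),"circle .6632 .089 / .6647 .0907")
s0=cv2.imread("pics/top0.png")
for n,(a,b,d,e) in dict(oil=(225,255,392,425),black=(222,245,84,110)).items():
    r=cv2.matchTemplate(im[a-4:b+4,d-4:e+4],s0[a:b,d:e],cv2.TM_CCOEFF_NORMED); print(n,cv2.minMaxLoc(r)[1],cv2.minMaxLoc(r)[3])
k[:]=0; k[186:204,236:256]=cv2.inRange(h,(10,90,90),(30,255,255))[186:204,236:256]
q=max(cv2.findContours(k,0,1)[0],key=cv2.contourArea); print("ring",circ(c,q,.037))
print(env.read_state()["clock"])
E
```

```text
pedal [ 0.4424 -0.0769] circle top fit .4421 -.076 / local .4408 -.0768
red [0.6629 0.0896] circle .6632 .089 / .6647 .0907
oil 0.26041528582572937 (4, 3)
black 0.9970341324806213 (4, 4)
ring [0.5547 0.0049 0.0164]
30.3
```

```bash
python3 - <<'E'
from h import *
a=cv2.imread("pics/scene0.png"); b=env.snapshot("scene")
r=cv2.matchTemplate(b[180:230,86:126],a[186:224,92:120],cv2.TM_CCOEFF_NORMED); print(cv2.minMaxLoc(r)[1],cv2.minMaxLoc(r)[3],"expect (6,6)")
print(env.finish_job())
E
```

```text
0.9862022995948792 (6, 6) expect (6,6)
the job is handed in; nothing more can be done
None
```

The parts are laid out on the mat as asked, in the order asked, and the job was handed in at about 30 s of the 109 s allowed. The gripper ended clear of everything.

| Part | Offset from its target | How it was checked |
|---|---|---|
| Sprocket cluster, big disc down, middle circle | about 1–1.5 mm from the circle's centre by the wrist camera, 1.7 mm by the top camera | both cameras; I left it rather than nudge it |
| Lockring, flat on the cluster | within about 1 mm of the cluster's axis | wrist camera, with the rings concentric in a close crop; the top camera agreed to about 1.2 mm |
| Red cup, flange down, behind the hub | about 1 mm or less | both cameras |
| Pedal, flat, in front of the cartridge | about 1 mm, from its reflectors | both cameras |

- **Camera disagreement:** the wrist and top cameras place the mat about 2 mm apart, which is within the stated calibration, so these offsets are only good to that.
- **Bystanders:** the oil bottle and the black cup match the starting pictures to the pixel. The bottle's first check, in the top view, failed, I think because the arm covered it there. The scene camera then confirmed it had not moved.
- **Forces:** the highest wrist force read was about 20 N, when setting the cluster down.

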